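# Stand two carburettor covers in the tine rack

### The job

Tip the blue bin forward as far as it goes and stand the two round carburettor covers from it upright between the tines of the drying rack, the red cover in the gap with the red tines and the bare aluminium one in the gap at the opposite end, each fully down on the rails. Then swing the empty bin fully shut again and let go of everything; leave the green velocity stack, the throttle tube and the pry bar where they are.

Things in the scene. Friction and masses are not known exactly. Their poses are not given: they have to be found in the camera images.
- bin (a joint): The wide blue tilting bin, 232 mm wide, 78 deep, 60 high at the back, 47 at the front. 0 = shut (upright); grows to a hard stop at 0.47 rad as its top tips forward about the hinge, towards the stand's -x (the robot's side). Stiff hinge: stays where it is left; about 4 N at the handle moves it.
- bin_hinge (a point): Middle of the bin's hinge line (fixed), 30 mm above the cart top; the hinge runs along y, x points to the back, z up. Bin shut, measured from here: a grey insert with two slots side by side in one plane across the bin at x = 30 mm, slots 9 mm wide, floor at z = 10, insert top at z = 45 mm. All this tips with the bin.
- bin_handle (a point): Middle of the bin's handle, a round steel bar 10 mm thick and 70 mm long parallel to the hinge, carried on two arms at its ends; bin shut, it is 45 mm in front of and 80 mm above the hinge. Moves with the bin. About 30 mm free between bar and front wall.
- stand: Fixed grey stand of the bin; origin on the cart under the middle of the hinge, x to the back, z up. Cheek plates at y = +-129 mm. A 10 mm steel rail along y at x = 48, z = 154 mm, just behind and above the covers while the bin is shut: they come out freely only with the bin tipped. On its -y side a small shut blue bin, not used: 90 mm wide, centred at y = -182, 102 mm high.
- red_cover: Red painted round flat carburettor cover, 84 mm diameter, 6 mm thick, 85 g. Origin at its centre, own x axis = its round axis (normal to the flat faces). Stands on edge in one of the two slots of the bin, centre about 55 mm left or right of the bin's middle, upper 49 mm above the insert; it leans with the bin (up to 5 degrees more or less).
- bare_cover: Bare aluminium cover, same size and axes, in the other slot.
- tine_rack: Fixed rack, base 140 x 90 x 12 mm, origin under its centre on the cart, x across the gaps. Three gaps at x = -32 (red tines, red base end), 0, +32 mm: each 10 mm clear between two pairs of 5 mm tines at y = +-25 mm, flaring from z = 50 to the tops at 67 mm (16 clear). Two 8 mm rails along x at y = +-25, z = 20 mm carry the rim. A standing cover's axis lies along x, its top at z = 101.
- red_gap (a point): Where the centre of a cover lies when it stands fully down in the gap with red tines (59 mm above the cart). Axes as the rack.
- bare_gap (a point): The same for the gap at the opposite end from the red one (plain steel tines).
- velocity_stack: Bystander: green bell-mouthed velocity stack standing on the cart, 72 mm widest diameter, 55 mm high; origin under its centre.
- throttle_tube: Bystander: chrome throttle tube standing on its 48 mm flange, tube 28 mm diameter, 91 mm high; origin under its centre.
- pry_bar: Bystander: short dark steel pry bar lying flat, about 180 x 16 mm, 8 mm thick (20 mm at the raised tip), long axis along its x; origin at the underside of the straight part's middle.

How it is judged:
On the way, in this order (a step that is already met when the one before it is completed fails the run):
1. the bin is tipped fully forward (value of joint bin above 0.42 rad), for 0.2 s.
2. both covers stand in their gaps of the rack (x of red_cover in the frame of tine_rack between -0.039 and -0.025 m and y of red_cover in the frame of tine_rack between -0.01 and 0.01 m and z of red_cover in the frame of tine_rack between 0.053 and 0.064 m and angle between the x axis of each of red_cover, bare_cover and the x axis of tine_rack, either way round below 0.16 rad and x of bare_cover in the frame of tine_rack between 0.025 and 0.039 m and y of bare_cover in the frame of tine_rack between -0.01 and 0.01 m and z of bare_cover in the frame of tine_rack between 0.053 and 0.064 m), for 0.2 s.
At the end, for the whole second after the job is handed in: Each cover at rest with its centre within 7 mm across and 10 mm along its own gap (red: red tines; bare: opposite end), 53 to 64 mm above the rack's underside (fully down is 59), its axis within 0.16 rad of the rack's x; the bin shut to within 0.06 rad (all of step 2 and value of joint bin below 0.06 rad and linear speed of each of red_cover, bare_cover below 0.02 m/s); the robot touches nothing.
It fails at once if a bystander is moved more than 20 mm (distance of any of velocity_stack, throttle_tube, pry_bar from where it was at the start of the episode above 0.02 m).
It also fails if it takes over 72 s, if anything falls off the work surface, if the arm or the gripper's body presses on something with over 40 N, if the wrist force passes 120 N, or if a joint passes its speed limit or range.

### The arm

A 7-joint arm with a two-finger parallel gripper is mounted at the origin on the work surface. World frame = base frame: x ahead of the robot, y to its left, z up, the work surface at z = 0. Lengths are in m, angles in rad, forces in N, time in s.
With the tool pointing down it reaches from about 0.4 to 0.925 m from the base axis. Payload 4.1 kg.
Tool frame: the origin (TCP) lies at the very end of the fingers, on their centre line; the grasp point (between the pads) lies 19 mm behind it (robot.grasp_offset is the distance from the TCP to the grasp point, in m); z points along the fingers, y is the direction in which the jaws open and shut (so a half turn about z gives the same grasp; the last joint's range is limited). The gripper opens to 85 mm and grips with 20 to 120 N. Pads are 22 mm wide; open, the fingers measure 114 mm over their backs; the gripper's body (76 mm by 85 mm) begins 54 mm behind the grasp point. The pads swing forward as they close: fully open they stand 13 mm farther back than shut.
Start: joints at [1.051, 0.398, 0.045, 1.537, -0.019, 1.207, -0.051], TCP at [0.266, -0.593, 0.231] pointing down, gripper open.
Joint ranges: [-2.82, 2.82], [-0.49, 2.23], [-1.37, 1.46], [0, 2.46], [-1.36, 4.5], [0.23, 2], [-2.94, 2.94]. Speed limits (rad/s): [2.57, 2.57, 3.14, 3.14, 3.14, 3.14, 3.14].

### API

Orientations are given as [roll, pitch, yaw] about the fixed x, y, z axes, in that order (R = Rz(yaw) Ry(pitch) Rx(roll)).
In Python, from bench import robot, snapshot, camera_info, find_in gives the robot as it stands. The module is installed in compiled form; this text tells all that it offers.
- The arm moves only by the tool drive_tool, never from a script. Its argument "targets" is a list of rows, each a list of 3 entries, a list of its own where there are three numbers: the turn, a rotation vector about the tool's x, y, z in rad, then the shift along the tool's x, y, z in m, then the finger opening in m, from 0 to 0.0854. In form: [[[rx, ry, rz], [x, y, z], jaw], ...]. A call has 1 to 20 rows; each row is the pose to reach, as a shift and turn from the pose measured when the call began, along the tool's axes at that moment; what a row does not reach only later rows make up. A row lasts 1/8 s, in which the tool goes at most 62.5 mm and 10.7 degrees, less where a joint would pass 70% of its speed; a pose out of reach is approached as far as the arm can. A call with a gripper value outside its range is refused whole. The fingers move at their own pace and stop on an object; "newtons" is the grip in N (left out, the last holds). Time passes only in rows, so rows that repeat a pose let the fingers close. It gives the time, the measured TCP pose, the force and the opening at its end, in the units of the state.
- robot.get_obs(): the state, without advancing time (a new reading comes with each control period).
- snapshot(name): name is "scene" or "side" or "wrist"; returns the picture (400x640x3 uint8, red, green, blue); there is no depth.
- camera_info(name): a dict with "camera_matrix" (3x3 intrinsics, pixels), "world_from_camera" (4x4, takes a point from camera to world coordinates); the wrist camera has in their place "tool_from_camera" (4x4, takes a point from camera to tool coordinates, whose origin is the TCP and whose axes are the flange's). Camera axes: x right, y up, looking along -z (the intrinsics and any distortion apply to the point x, -y, -z); pixel columns grow to the right and rows downward; lengths in m; the calibration is good to about 2 mm. The wrist camera is an equidistant fisheye: a pixel r from the principal point sees the ray r / f radians off the axis. A picture is of the moment at which its call begins: read the wrist's pose just before it. camera_info takes no time and is no camera call.
- robot.hand_in(): hands the job in, once; it reports no verdict.
Trained networks look in the newest picture that a camera, given by its name, has taken for a name from the list of things; names that differ only in an ending like _2 or _b are one class to them, and where a whole thing is asked for, a point or a joint stands for the part that bears it (a point fixed in the world has none). Each returns a list of dicts, best first, with "conf" (0 to 1); they miss things now and then, are a little off and sometimes report something else, mostly with a low value. They report only what shows in the picture. A call takes as long as a camera call.
- find_in(camera, query): "xyz" ([x, y, z] in m, in world coordinates, good to about 4 mm: the middle of the surface that is visible of it).
The state is a dict: "t": time; "joints": joint angles; "dq": joint speeds; "tau": joint torques, N m; "position": TCP position; "tcp_rot": TCP orientation; "wrist_force": force on the tool from outside, world axes, zero at the start; "torque": the same for the moment, N m; "width": finger opening in m.
Only numpy, scipy, OpenCV 4.12 (cv2) and the standard library are available. Lean on these libraries where they do the work, as an engineer would, in place of code of your own. Each camera call takes 0.05 s, during which the arm holds its last target.

## Working session

There is one attempt and no reset: what is moved stays moved. The work goes in short steps, Python scripts to look and compute and a tool call to move; the robot and the scene stay as the last step left them, time stands still between calls to the robot, and variables do not carry over. Pictures are saved under pics/ and viewed, and the job is handed in when it is done.

Besides the shell and the picture viewer there is one more tool, called after "Call:" by a JSON object that holds its "name" and its "arguments". drive_tool: Moves the arm, as the interface text tells. Its arguments: {"type":"object","properties":{"targets":{"type":"array"},"newtons":{"type":"number"}},"required":["targets"]}

```bash
mkdir -p pics
python3 - <<'E'
from bench import robot, snapshot, camera_info, find_in
import cv2,numpy as np
np.set_printoptions(precision=4,suppress=True)
print(robot.get_obs(), robot.grasp_offset)
for c in ["scene","side","wrist"]:
    im=snapshot(c); cv2.imwrite(f"pics/{c}0.png",im[:,:,::-1])
    print(c,camera_info(c))
    if c!="wrist":
      for q in ["bin","bin_handle","stand","red_cover","bare_cover","tine_rack","velocity_stack","throttle_tube","pry_bar"]:
        print(q,[(np.round(d["xyz"],4),round(d["conf"],2)) for d in find_in(c,q)][:3])
E
```

```text
{'t': 0.0, 'joints': array([ 1.051 ,  0.3992,  0.045 ,  1.5379, -0.0188,  1.2069, -0.0507]), 'dq': array([ 0.0003,  0.0005, -0.0003,  0.0003, -0.0011, -0.0009,  0.0009]), 'tau': array([ -0.0012, -47.5124,   1.3642, -25.4227,   0.0117,   0.0094,
         0.    ]), 'position': array([ 0.2653, -0.5927,  0.2303]), 'tcp_rot': array([-3.1396,  0.0001,  0.4209]), 'wrist_force': array([ 0.2189, -0.4318, -0.6361]), 'torque': array([-0.0405, -0.0138, -0.0299]), 'width': 0.08562800749451539} 0.0187
scene {'camera_matrix': array([[367.6522,   0.    , 319.792 ],
       [  0.    , 367.6522, 197.3775],
       [  0.    ,   0.    ,   1.    ]]), 'world_from_camera': array([[ 0.4264, -0.5449,  0.722 ,  1.1291],
       [ 0.9045,  0.2532, -0.3431, -0.1599],
       [ 0.0042,  0.7994,  0.6008,  0.5703],
       [ 0.    ,  0.    ,  0.    ,  1.    ]])}
bin [(array([ 0.6651, -0.1393,  0.0765]), 0.68)]
bin_handle [(array([ 0.6646, -0.1341,  0.0724]), 0.79), (array([0.5047, 0.2139, 0.0115]), 0.28)]
stand [(array([ 0.6566, -0.2025,  0.066 ]), 0.58)]
red_cover [(array([ 0.6399, -0.0802,  0.095 ]), 0.56)]
bare_cove
[... 867 characters left out ...]
y([ 0.6337, -0.0676,  0.1004]), 0.49)]
bare_cover [(array([ 0.6251, -0.1733,  0.1015]), 0.6), (array([ 0.6113, -0.0982,  0.077 ]), 0.36)]
tine_rack [(array([0.4874, 0.24  , 0.012 ]), 0.91)]
velocity_stack [(array([0.7289, 0.1737, 0.0406]), 0.73)]
throttle_tube [(array([0.6435, 0.3847, 0.0423]), 0.77)]
pry_bar [(array([ 0.4177, -0.0362,  0.0087]), 0.55)]
wrist {'camera_matrix': array([[309.7069,   0.    , 321.6189],
       [  0.    , 309.7069, 196.9118],
       [  0.    ,   0.    ,   1.    ]]), 'tool_from_camera': array([[-0.0007,  0.959 ,  0.2833,  0.0718],
       [ 1.    ,  0.0007,  0.0003,  0.0002],
       [ 0.0001,  0.2833, -0.959 , -0.1419],
       [ 0.    ,  0.    ,  0.    ,  1.    ]])}
```

View pics/scene0.png

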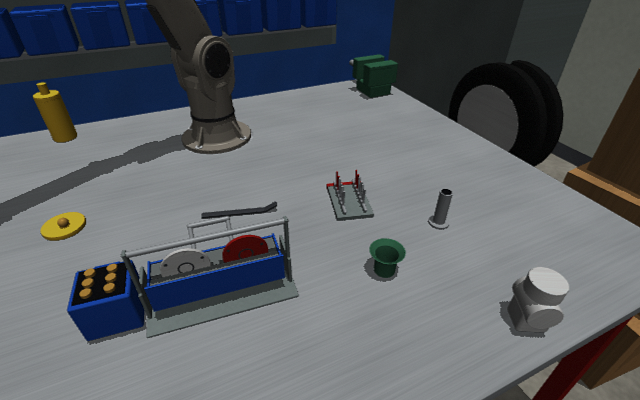

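View pics/side0.png

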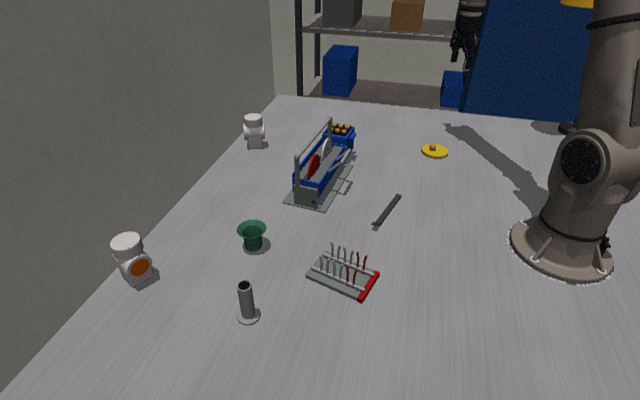

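View pics/wrist0.png

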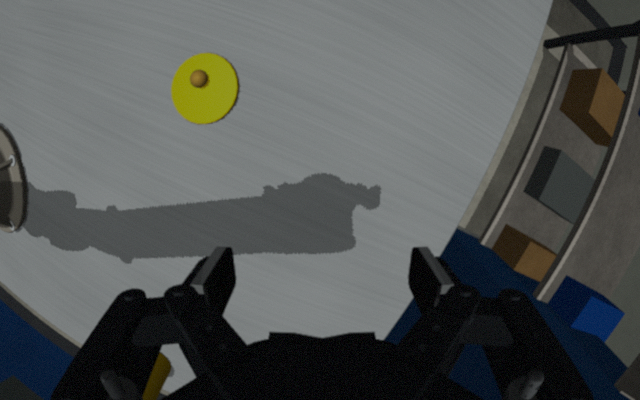

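The scene shows the bin and stand at about (150–300, 215–335) with the bare cover on the left and the red one on the right, and the rack at (350, 195) with its red end towards the robot. I'll crop in for the geometry.

Run:
```python
import cv2
s=cv2.imread("pics/scene0.png"); d=cv2.imread("pics/side0.png")
def crop(im,x0,x1,y0,y1,k,n):
    o=cv2.resize(im[y0:y1,x0:x1],None,fx=k,fy=k,interpolation=cv2.INTER_CUBIC)
    st=10
    for x in range((x0+9)//10*10,x1,10):
        cv2.line(o,((x-x0)*k,0),((x-x0)*k,6),(0,255,255),1)
        if x%20==0: cv2.putText(o,str(x),((x-x0)*k,18),0,.4,(0,255,255),1)
    for y in range((y0+9)//10*10,y1,10):
        cv2.line(o,(0,(y-y0)*k),(6,(y-y0)*k),(0,255,255),1)
        if y%20==0: cv2.putText(o,str(y),(8,(y-y0)*k+4),0,.4,(0,255,255),1)
    cv2.imwrite(n,o)
crop(s,110,310,205,345,4,"pics/c_sbin.png")
crop(s,315,385,160,230,8,"pics/c_srack.png")
crop(d,275,365,110,215,5,"pics/c_dbin.png")
crop(d,300,390,235,305,8,"pics/c_drack.png")
```

```text
(no output)
```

View pics/c_sbin.png

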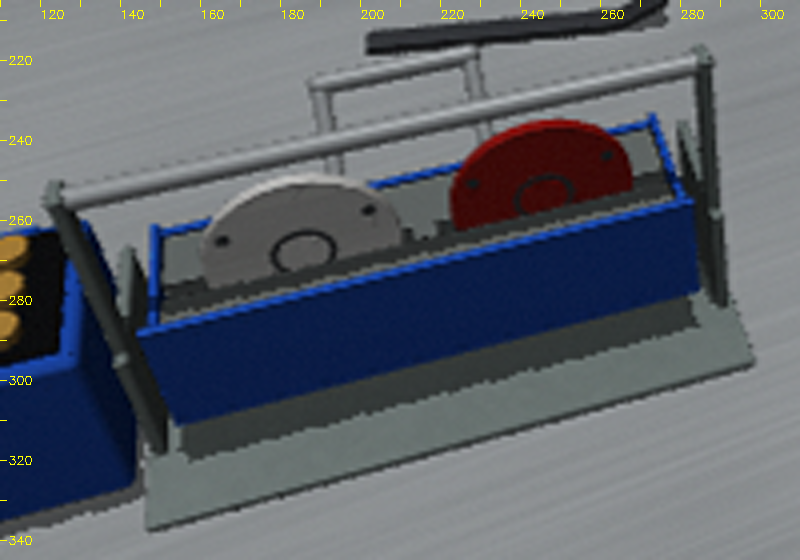

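View pics/c_srack.png

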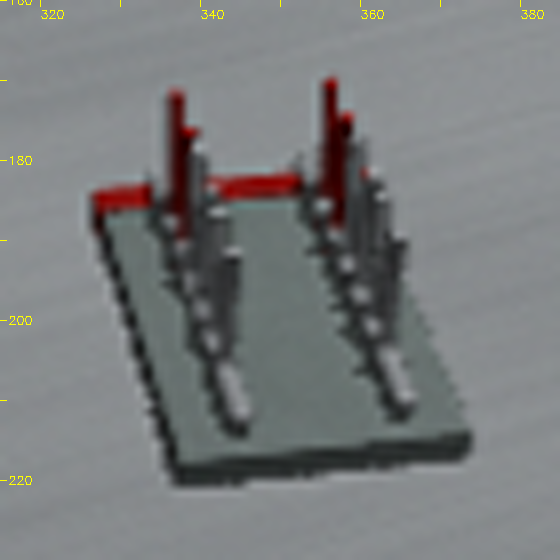

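View pics/c_dbin.png

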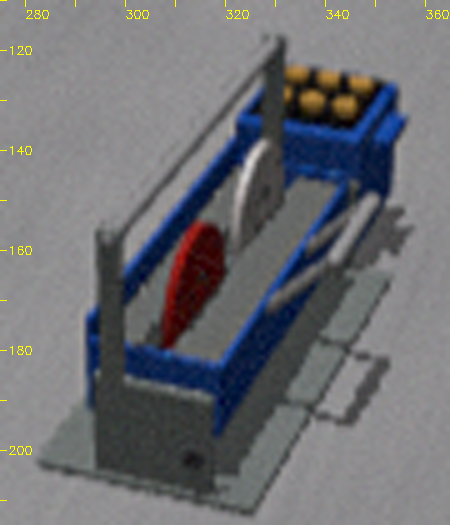

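View pics/c_drack.png

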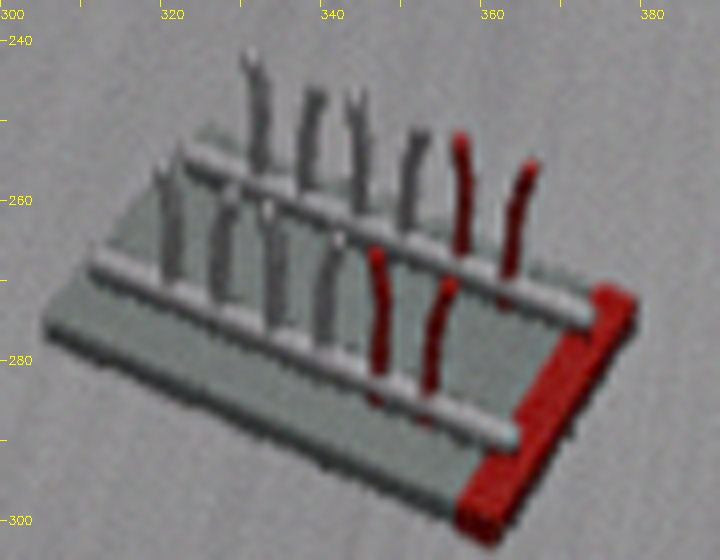

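```bash
cat > h.py <<'E'
from bench import robot, snapshot, camera_info, find_in
import cv2,numpy as np
from scipy.optimize import least_squares
from scipy.spatial.transform import Rotation as Rot
np.set_printoptions(precision=4,suppress=True)
CI={c:camera_info(c) for c in ("scene","side")}
def proj(c,P):
    P=np.atleast_2d(P);T=np.linalg.inv(CI[c]["world_from_camera"]);K=CI[c]["camera_matrix"]
    p=P@T[:3,:3].T+T[:3,3]; p=p*[1,-1,-1]; u=p@K.T
    return u[:,:2]/u[:,2:]
def place(q,P):
    c,s=np.cos(q[2]),np.sin(q[2]); P=np.atleast_2d(P)
    return np.c_[q[0]+c*P[:,0]-s*P[:,1], q[1]+s*P[:,0]+c*P[:,1], P[:,2]]
def fit(obs,q0):
    f=lambda q: np.concatenate([(proj(c,place(q,np.array(p)/1000))[0]-np.array(u)) for c,p,u in obs])
    r=least_squares(f,q0,loss="soft_l1",x_scale=[.1,.1,.5])
    print("pose",r.x)
    for (c,p,u),e in zip(obs,f(r.x).reshape(-1,2)): print(c,p,e)
    return r.x
E
python3 - <<'E'
from h import *
rk=[("scene",(70,-45,12),(336.9,217.5)),("scene",(70,45,12),(373.8,214)),("scene",(-70,-45,12),(326.5,184.5)),
("side",(70,45,12),(305.6,274.8)),("side",(-70,45,12),(362.2,300)),("side",(-70,-45,12),(379.4,271.9)),
("side",(-21.5,25,66),(347.2,266.9)),("side",(-42.5,25,66),(356.4,270.6)),("side",(-21.5,-25,66),(357.6,252.5)),("side",(-42.5,-25,66),(366.4,255.9)),
("side",(42.5,25,66),(320,256.5)),("side",(42.5,-25,66),(331.2,242.1)),
("scene",(-42.5,-25,66),(337,171.5)),("scene",(-21.5,-25,66),(338.7,176.5)),("scene",(-42.5,25,66),(356.2,170)),("scene",(-21.5,25,66),(358.1,174.6)),("scene",(42.5,-25,66),(344.1,191.2)),("scene",(42.5,25,66),(365,190.2))]
fit(rk,[.5,.22,0])
st=[("scene",(48,-129,154),(123.8,254)),("scene",(48,129,154),(286,221)),("scene",(-45,-35,110),(189.5,225.5)),("scene",(-45,35,110),(228,217.5)),
("side",(48,129,154),(296,157)),("side",(48,-129,154),(330,119)),("side",(-45,35,110),(342,161.6)),("side",(-45,-35,110),(350.6,150))]
fit(st,[.64,-.12,0])
fit(st+[("scene",(30,55,124),(246,235)),("scene",(30,-55,124),(187,249)),("side",(30,55,124),(316,154.4)),("side",(30,-55,124),(328,137.6))],[.64,-.12,0])
E
```

```text
pose [ 0.4896  0.225  -0.2687]
scene (70, -45, 12) [ 0.1807 -0.4844]
scene (70, 45, 12) [ 0.0644 -1.0022]
scene (-70, -45, 12) [-0.3661 -0.8797]
side (70, 45, 12) [-1.1616 -0.012 ]
side (-70, 45, 12) [-0.1274  0.0683]
side (-70, -45, 12) [-0.4841  0.5771]
side (-21.5, 25, 66) [-0.4873  0.1331]
side (-42.5, 25, 66) [-0.5157  0.1762]
side (-21.5, -25, 66) [-0.6004  0.0899]
side (-42.5, -25, 66) [-0.5073  0.1294]
side (42.5, 25, 66) [-0.0846 -0.4036]
side (42.5, -25, 66) [-0.2289  0.4232]
scene (-42.5, -25, 66) [-0.7435 -0.0902]
scene (-21.5, -25, 66) [-0.694  -0.5358]
scene (-42.5, 25, 66) [-0.6691 -0.355 ]
scene (-21.5, 25, 66) [-0.4855 -0.467 ]
scene (42.5, -25, 66) [-0.3476 -0.2756]
scene (42.5, 25, 66) [-0.5456 -1.3333]
pose [ 0.6004 -0.1279 -0.121 ]
scene (48, -129, 154) [ 0.1181 -0.2499]
scene (48, 129, 154) [-1.1495 -0.5537]
scene (-45, -35, 110) [ 0.1589 -0.2997]
scene (-45, 35, 110) [-0.7971  0.3031]
side (48, 129, 154) [-0.2199  0.8284]
side (48, -129, 154) [ 0.0863 -0.1586]
side (-45, 35, 110) [-0.8118  0.7407]
side (-45, -35, 110) [-1.6346  0.8709]
pose [ 0.5999 -0.1272 -0.1173]
scene (48, -129, 154) [ 0.7044 -0.384 ]
scene (48, 129, 154) [-0.8178 -1.0035]
scene (-45, -35, 110) [ 0.4214 -0.4795]
scene (-45, 35, 110) [-0.5798  0.0495]
side (48, 129, 154) [0.0007 1.0523]
side (48, -129, 154) [ 0.0016 -0.0505]
side (-45, 35, 110) [-0.6474  0.8701]
side (-45, -35, 110) [-1.5609  0.9721]
scene (30, 55, 124) [-2.952  0.098]
scene (30, -55, 124) [-8.808  -0.0481]
side (30, 55, 124) [-2.7826  1.9183]
side (30, -55, 124) [-0.9821  1.5466]
```

```bash
cat >> h.py <<'E'
def pose():
    o=robot.get_obs(); return o["position"],Rot.from_euler("xyz",o["tcp_rot"]),o
def rel(p,R):
    p0,R0,_=pose()
    return (R0.inv()*R).as_rotvec(), R0.inv().apply(np.array(p)-p0)
def toolR(yaw,tilt=0):
    """tool y along (cos a, sin a) with a=yaw, z down, tilted so tool z leans towards +that direction by tilt"""
    a=yaw; n=np.array([np.cos(a),np.sin(a),0]); d=np.array([0,0,-1.])
    z=np.cos(tilt)*d+np.sin(tilt)*n; y=np.cos(tilt)*n-np.sin(tilt)*d
    return Rot.from_matrix(np.c_[np.cross(y,z),y,z])
def show(p,R): 
    a,b=rel(p,R); print("turn",np.round(a,3),"shift",np.round(b,4))
RACK=np.array([.4897,.2262,-.2687]); STAND=np.array([.600,-.127,-.12])
E
python3 - <<'E'
from h import *
p=place(STAND,[[-.045,0,.23]])[0]; print(p, pose()[0])
show(p,toolR(-.12)); print(toolR(-.12).as_euler("xyz"))
E
```

```text
[ 0.5553 -0.1216  0.23  ] [ 0.2655 -0.5933  0.2313]
turn [ 0.    0.   -1.03] shift [ 0.4572 -0.3122  0.0013]
[3.1416 0.     1.4508]
```

Call:
{"name": "drive_tool", "arguments": {"targets": [[[0,0,-0.17],[0.05,-0.034,0],0.03],[[0,0,-0.34],[0.1,-0.068,0],0.03],[[0,0,-0.5],[0.15,-0.102,0],0.03],[[0,0,-0.65],[0.2,-0.137,0],0.03],[[0,0,-0.8],[0.25,-0.171,0],0.03],[[0,0,-0.95],[0.3,-0.205,0],0.03],[[0,0,-1.03],[0.35,-0.239,0],0.03],[[0,0,-1.03],[0.4,-0.273,0],0.03],[[0,0,-1.03],[0.457,-0.312,0],0.03],[[0,0,-1.03],[0.457,-0.312,0],0.03],[[0,0,-1.03],[0.457,-0.312,0],0.03]], "newtons": 20}}

```text
t: 2.42
position: [0.5552, -0.1218, 0.2312]
tcp_rot: [-3.141, 0.001, 1.452]
wrist_force: [-0.1, -0.5, 0.4]
width: 0.0299
```

```bash
cat >> h.py <<'E'
WC=camera_info("wrist")
def wsnap(n):
    p,R,o=pose(); im=snapshot("wrist"); cv2.imwrite(n,im[:,:,::-1]); np.savez(n[:-4]+".npz",p=p,R=R.as_matrix()); return im
def wproj(P,p,R):
    T=WC["tool_from_camera"];K=WC["camera_matrix"]
    t=(np.atleast_2d(P)-p)@R; c=(t-T[:3,3])@T[:3,:3]; c=c*[1,-1,-1]
    return cv2.fisheye.projectPoints(c[:,None,:].astype(float),np.zeros(3),np.zeros(3),K,np.zeros(4))[0][:,0]
def wray(uv,p,R):
    T=WC["tool_from_camera"];K=WC["camera_matrix"]; uv=np.atleast_2d(uv).astype(float)
    d=(uv-K[:2,2])/K[0,0]; r=np.linalg.norm(d,axis=1,keepdims=True)
    c=np.c_[np.sin(r)*d/np.maximum(r,1e-9),np.cos(r)]*[1,-1,-1]
    return p+R@T[:3,3], (c@T[:3,:3].T)@R.T
E
python3 - <<'E'
from h import *
wsnap("pics/w1.png"); p,R,o=pose(); print(p,o["tcp_rot"],o["t"],o["width"])
R=R.as_matrix()
im=cv2.imread("pics/w1.png")
for P in place(STAND,[[-.045,-.035,.11],[-.045,.035,.11],[.048,-.129,.154],[.048,.129,.154],[.03,.055,.124],[.03,-.055,.124]]):
    u=wproj(P,p,R)[0]; print(u); cv2.circle(im,tuple(int(v) for v in u),3,(0,255,0),1)
cv2.imwrite("pics/w1o.png",im)
E
```

```text
[ 0.5546 -0.1233  0.2311] [-3.141   0.0013  1.4493] 2.475 0.02979723200782036
[322.509  225.4185]
[322.3912 148.7512]
[420.1097 331.5514]
[448.7838  35.1171]
[413.5873 128.2851]
[404.3953 250.4329]
```

View pics/w1o.png

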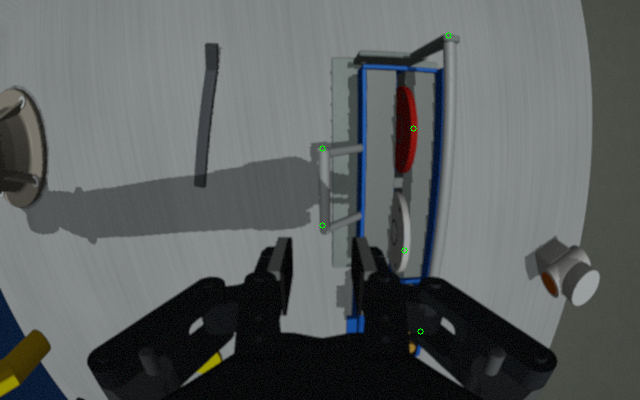

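The wrist picture shows the handle bar from (323,147) to (324,230), agreeing with the projected model. I'll go down, grip it and tip the bin.

Call:
{"name": "drive_tool", "arguments": {"targets": [[[0,0,0],[0,0,0.05],0.026],[[0,0,0],[0,0,0.1],0.026],[[0,0,0],[0,0,0.138],0.026],[[0,0,0],[0,0,0.138],0.026],[[0,0,0],[0,0,0.138],0.0],[[0,0,0],[0,0,0.138],0.0],[[0,0,0],[0,0,0.138],0.0]], "newtons": 20}}

```text
t: 3.35
position: [0.5573, -0.1253, 0.0952]
tcp_rot: [3.135, 0.003, 1.449]
wrist_force: [4.6, -1.9, -7.4]
width: 0.0092
```

Call:
{"name": "drive_tool", "arguments": {"targets": [[[0,0,0],[0,-0.008,0.005],0.0],[[0,0,0],[0,-0.015,0.0105],0.0],[[0,0,0],[0,-0.0215,0.017],0.0],[[0,0,0],[0,-0.0275,0.024],0.0],[[0,0,0],[0,-0.033,0.029],0.0],[[0,0,0],[0,-0.038,0.031],0.0],[[0,0,0],[0,-0.04,0.031],0.0],[[0,0,0],[0,-0.04,0.031],0.0]]}}

```text
t: 4.35
position: [0.5275, -0.1221, 0.0669]
tcp_rot: [3.113, 0.002, 1.449]
wrist_force: [18.9, -2.8, -10.4]
width: 0.009
```

Run:
```python
from h import *
p,R,o=pose(); print(p,o["wrist_force"],o["width"],o["t"])
for c in ["scene","side"]:
    im=snapshot(c); cv2.imwrite(f"pics/{c}1.png",im[:,:,::-1])
```

```text
[ 0.5275 -0.1221  0.0669] [ 18.9343  -2.8484 -10.3834] 0.009049063242693382 4.35
```

View pics/scene1.png

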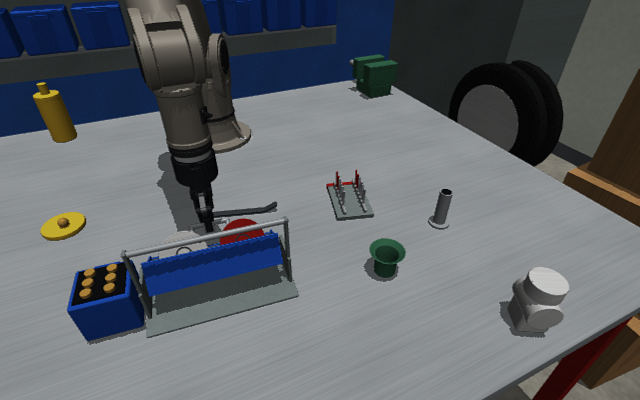

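The bin is tipped and 19 N shows it against its stop. I'll release and rise.

Call:
{"name": "drive_tool", "arguments": {"targets": [[[0,0,0],[0,0.003,0],0.026],[[0,0,0],[0,0.003,0],0.026],[[0,0,0],[0,0.003,-0.05],0.026],[[0,0,0],[0,0.003,-0.1],0.026],[[0,0,0],[0,-0.02,-0.16],0.026],[[0,0,0],[-0.03,-0.02,-0.2],0.026],[[0,0,0],[-0.06,-0.02,-0.2],0.026],[[0,0,0],[-0.06,-0.02,-0.2],0.026]]}}

```text
t: 5.45
position: [0.4929, -0.1807, 0.2665]
tcp_rot: [3.115, 0.003, 1.443]
wrist_force: [0.3, 0.2, 0.0]
width: 0.0265
```

Run:
```python
from h import *
wsnap("pics/w2.png"); 
for q in ["red_cover","bare_cover","bin_handle"]: print(q,[(np.round(d["xyz"],4),round(d["conf"],2)) for d in find_in("wrist",q)][:3])
for c in ["scene","side"]:
    im=snapshot(c); cv2.imwrite(f"pics/{c}2.png",im[:,:,::-1])
    for q in ["red_cover","bare_cover"]: print(q,[(np.round(d["xyz"],4),round(d["conf"],2)) for d in find_in(c,q)][:3])
d=np.load("pics/w2.npz")
im=cv2.imread("pics/w2.png")
def tip(P,t):
    P=np.array(P,float); x,z=P[:,0].copy(),P[:,2]-.03
    return np.c_[x*np.cos(t)-z*np.sin(t),P[:,1],z*np.cos(t)+x*np.sin(t)+.03]
a=np.linspace(0,2*np.pi,60)
pts=[]
for y in(.055,-.055): pts+= [[.03,y+.042*np.cos(t),.082+.042*np.sin(t)] for t in a]
pts+=[[-.045,-.035,.11],[-.045,.035,.11]]
for P in place(STAND,tip(pts,.47)):
    u=wproj(P,d["p"],d["R"])[0]; cv2.circle(im,tuple(int(v) for v in u),1,(0,255,0),-1)
cv2.imwrite("pics/w2o.png",im); print(d["p"],d["R"])
```

```text
red_cover [(array([ 0.5989, -0.0819,  0.1076]), 0.64)]
bare_cover [(array([ 0.5899, -0.1736,  0.1116]), 0.62), (array([ 0.6127, -0.144 ,  0.0875]), 0.22)]
bin_handle [(array([ 0.6116, -0.1242,  0.087 ]), 0.6), (array([ 0.6099, -0.1494,  0.0898]), 0.6)]
red_cover [(array([ 0.605 , -0.0729,  0.1015]), 0.8)]
bare_cover [(array([ 0.5985, -0.1769,  0.1024]), 0.74)]
red_cover [(array([ 0.5995, -0.0383,  0.1117]), 0.52)]
bare_cover [(array([ 0.5871, -0.1505,  0.1183]), 0.57)]
[ 0.4929 -0.1807  0.2665] [[ 0.127   0.9916  0.0256]
 [ 0.9919 -0.1269 -0.0066]
 [-0.0033  0.0262 -0.9997]]
```

View pics/w2o.png

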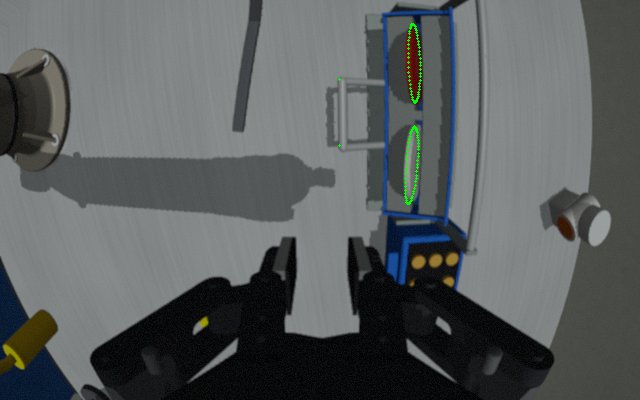

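```bash
cat >> h.py <<'E'
def crop(im,x0,x1,y0,y1,k,n):
    o=cv2.resize(im[y0:y1,x0:x1],None,fx=k,fy=k,interpolation=cv2.INTER_CUBIC)
    for x in range((x0+9)//10*10,x1,10):
        cv2.line(o,((x-x0)*k,0),((x-x0)*k,6),(0,255,255),1)
        if x%20==0: cv2.putText(o,str(x),((x-x0)*k,18),0,.4,(0,255,255),1)
    for y in range((y0+9)//10*10,y1,10):
        cv2.line(o,(0,(y-y0)*k),(6,(y-y0)*k),(0,255,255),1)
        if y%20==0: cv2.putText(o,str(y),(8,(y-y0)*k+4),0,.4,(0,255,255),1)
    cv2.imwrite(n,o)
E
python3 - <<'E'
from h import *
crop(cv2.imread("pics/w2.png"),370,470,0,230,2,"pics/a.png")
w=cv2.imread("pics/w2.png"); crop(w,380,440,10,220,3,"pics/c_w2.png")
crop(cv2.imread("pics/scene2.png"),140,300,200,300,5,"pics/c_s2.png")
E
```

```text
(no output)
```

View pics/c_w2.png

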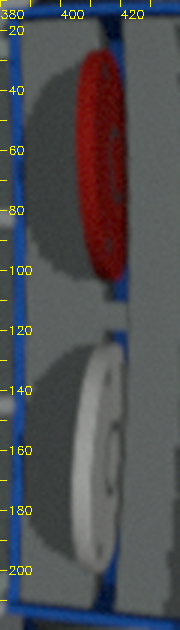

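View pics/c_s2.png

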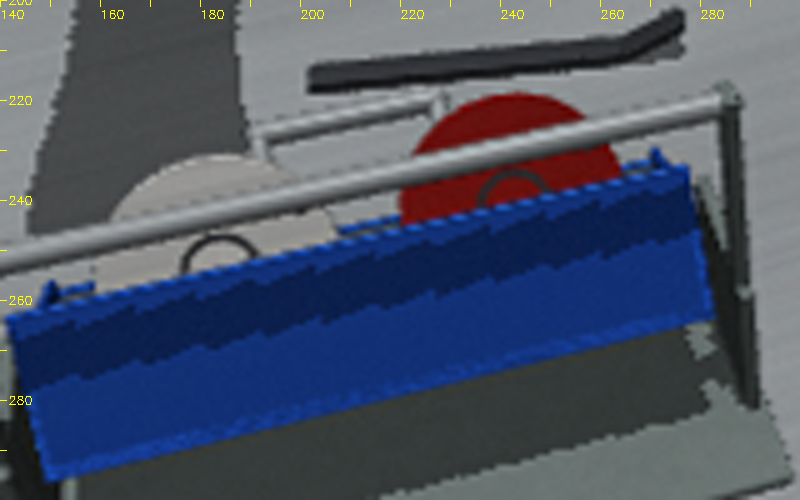

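```bash
cat >> h.py <<'E'
TH=.47
def grasp(y,up=.0073,back=0.0,th=TH):
    # TCP pose to grip cover at slot y; up = TCP above centre along cover plane
    c,s=np.cos(th),np.sin(th)
    x,z=.03,.052+up+back
    P=place(STAND,[[x*c-z*s,y,z*c+x*s+.03]])[0]
    return P,toolR(STAND[2],th)
E
python3 - <<'E'
from h import *
for b in (.09,0): P,R=grasp(.054,back=b); print(P); show(P,R)
E
```

```text
[ 0.5659 -0.0685  0.1767]
turn [-0.442  0.002 -0.001] shift [0.1171 0.0549 0.0909]
[ 0.6064 -0.0734  0.0965]
turn [-0.442  0.002 -0.001] shift [0.1173 0.0934 0.1722]
```

Call:
{"name": "drive_tool", "arguments": {"targets": [[[-0.15,0,0],[0.04,0.018,0.02],0.028],[[-0.3,0,0],[0.08,0.036,0.05],0.028],[[-0.442,0,0],[0.117,0.055,0.091],0.028],[[-0.442,0,0],[0.117,0.055,0.091],0.028],[[-0.442,0,0],[0.117,0.055,0.091],0.028]]}}

```text
t: 6.58
position: [0.5667, -0.0687, 0.1772]
tcp_rot: [2.671, 0.002, 1.45]
wrist_force: [0.9, -0.2, 1.1]
width: 0.0279
```

Run:
```python
from h import *
wsnap("pics/w3.png"); p,R,o=pose(); print(p,o["tcp_rot"],o["t"])
P,R=grasp(.054); show(P,R)
```

```text
[ 0.5675 -0.0694  0.1782] [2.6696 0.0019 1.4484] 6.625
turn [ 0.002  0.003 -0.001] shift [ 0.001  -0.0024  0.0905]
```

View pics/w3.png

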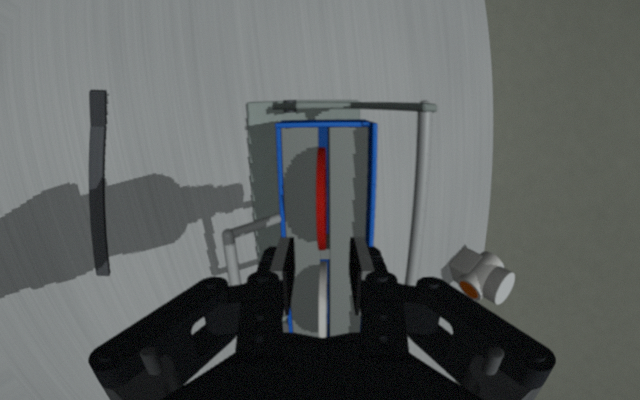

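Run:
```python
from h import *
d=np.load("pics/w3.npz"); a=np.linspace(0,2*np.pi,90)
for y in (.05,.054,.058):
    pts=[grasp(y+.042*np.cos(t),up=.042*np.sin(t))[0] for t in a]
    u=wproj(np.array(pts),d["p"],d["R"]); print(y,u.min(0),u.max(0))
for y in (-.05,-.054):
    pts=[grasp(y+.042*np.cos(t),up=.042*np.sin(t))[0] for t in a]
    u=wproj(np.array(pts),d["p"],d["R"]); print(y,u.min(0),u.max(0))
```

```text
0.05 [320.9451 150.2607] [321.163  254.4028]
0.054 [320.938  145.2933] [321.1583 249.9312]
0.058 [320.931  140.3062] [321.1537 245.3945]
-0.05 [321.1249 259.5865] [321.2793 347.4673]
-0.054 [321.1316 263.2756] [321.2837 350.4601]
```

Call:
{"name": "drive_tool", "arguments": {"targets": [[[0,0,0],[0,-0.001,0.03],0.028],[[0,0,0],[0,-0.001,0.06],0.028],[[0,0,0],[0,-0.001,0.091],0.028],[[0,0,0],[0,-0.001,0.091],0.028],[[0,0,0],[0,-0.001,0.091],0.0],[[0,0,0],[0,-0.001,0.091],0.0],[[0,0,0],[0,-0.001,0.091],0.0]], "newtons": 40}}

```text
t: 7.5
position: [0.6081, -0.075, 0.0981]
tcp_rot: [2.668, 0.002, 1.448]
wrist_force: [-1.9, -0.3, 3.4]
width: 0.0052
```

Run:
```python
from h import *
p,R,o=pose(); print(p,o["tcp_rot"],o["t"],o["width"])
P,Rg=grasp(.053,up=0); print("center in tool",R.inv().apply(P-p))
```

```text
[ 0.6081 -0.075   0.0981] [2.6675 0.0023 1.4478] 7.5 0.005152718033404915
center in tool [ 0.0004 -0.0025  0.0078]
```

Call:
{"name": "drive_tool", "arguments": {"targets": [[[0,0,0],[0,0,-0.02],0.0],[[0,0,0],[0,0,-0.05],0.0],[[0,0,0],[0,0,-0.09],0.0],[[0,0,0],[0,-0.02,-0.12],0.0],[[0,0,0],[0,-0.02,-0.12],0.0]]}}

```text
t: 8.12
position: [0.535, -0.0663, 0.1973]
tcp_rot: [2.665, 0.004, 1.447]
wrist_force: [0.2, -0.4, -1.6]
width: 0.0053
```

```bash
cat >> h.py <<'E'
def rackpose(gx,h,y=0):
    return place(RACK,[[gx,y,h]])[0], toolR(RACK[2])
E
python3 - <<'E'
from h import *
p,R,o=pose(); print(p,o["tcp_rot"],o["t"],o["width"],o["wrist_force"])
P,Rg=rackpose(-.032,.16);print(P);show(P,Rg)
wsnap("pics/w4.png")
E
```

```text
[ 0.535  -0.0663  0.1973] [2.6652 0.0044 1.4468] 8.125 0.00530274247375477 [ 0.2005 -0.4078 -1.5692]
[0.4588 0.2347 0.16  ]
turn [ 0.476 -0.03   0.143] shift [ 0.2894 -0.1167 -0.0197]
```

View pics/w4.png

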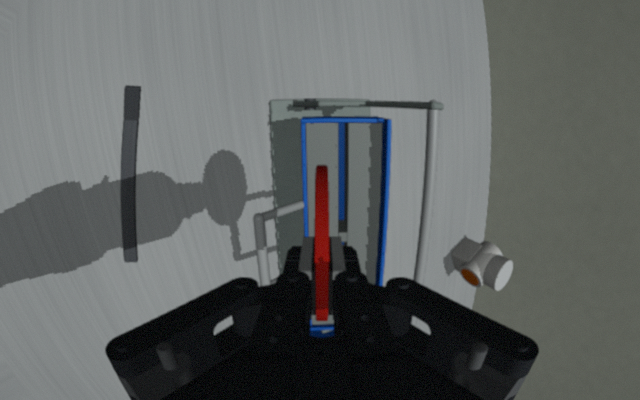

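Call:
{"name": "drive_tool", "arguments": {"targets": [[[0.12,0,0.035],[0.05,-0.02,-0.02],0.0],[[0.24,-0.015,0.07],[0.1,-0.04,-0.03],0.0],[[0.36,-0.02,0.11],[0.15,-0.06,-0.03],0.0],[[0.476,-0.03,0.143],[0.2,-0.08,-0.03],0.0],[[0.476,-0.03,0.143],[0.25,-0.1,-0.02],0.0],[[0.476,-0.03,0.143],[0.289,-0.117,-0.02],0.0],[[0.476,-0.03,0.143],[0.289,-0.117,-0.02],0.0],[[0.476,-0.03,0.143],[0.289,-0.117,-0.02],0.0]]}}

```text
t: 9.18
position: [0.4596, 0.234, 0.1591]
tcp_rot: [-3.141, -0.0, 1.302]
wrist_force: [0.5, 0.2, -1.4]
width: 0.0054
```

Run:
```python
from h import *
p,R,o=pose(); print(p,o["tcp_rot"],o["t"],o["width"])
im=wsnap("pics/w5.png")[:,:,::-1].copy()
d=np.load("pics/w5.npz"); a=np.linspace(0,2*np.pi,90)
pt=np.array([[.042*np.cos(t),0,.0078+.042*np.sin(t)] for t in a])@d["R"].T+d["p"]
u=wproj(pt,d["p"],d["R"]); print("cover ext",u.min(0),u.max(0))
big=cv2.resize(im,None,fx=1,fy=1)
for gx in (-32,0,32):
  for s in (-10.5,10.5):
    for y in (-25,25):
      q=wproj(place(RACK,[[(gx+s)/1e3,y/1e3,.067]]),d["p"],d["R"])[0]; cv2.circle(im,tuple(int(round(v)) for v in q),2,(0,255,0),-1)
for c in [(-70,-45),(70,-45),(70,45),(-70,45)]:
      q=wproj(place(RACK,[[c[0]/1e3,c[1]/1e3,.012]]),d["p"],d["R"])[0]; cv2.circle(im,tuple(int(round(v)) for v in q),2,(0,255,255),-1)
cv2.imwrite("pics/w5o.png",im)
show(*rackpose(-.032,.16))
```

```text
[0.4596 0.234  0.1591] [-3.1405 -0.0003  1.3024] 9.175 0.005354330672415479
cover ext [321.7883 167.1669] [321.904  325.5922]
turn [-0.001 -0.    -0.001] shift [ 0.0011 -0.0013 -0.0007]
```

View pics/w5o.png

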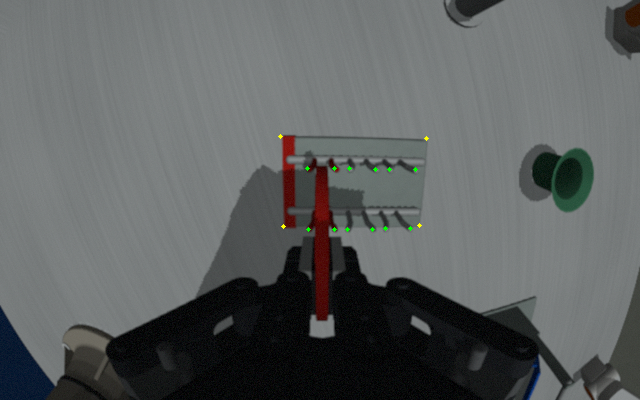

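Run:
```python
from h import *
crop(cv2.imread("pics/w5.png"),275,435,125,240,5,"pics/c_w5.png")
crop(cv2.imread("pics/w5o.png"),275,435,125,240,5,"pics/c_w5o.png")
d=np.load("pics/w5.npz")
for gx in (-32,0,32):
  for s in (-10.5,10.5):
    for y in (-25,25):
      print(gx+s,y,wproj(place(RACK,[[(gx+s)/1e3,y/1e3,.067]]),d["p"],d["R"])[0])
```

```text
-42.5 -25 [307.919  228.8136]
-42.5 25 [307.0621 168.4243]
-21.5 -25 [333.6577 228.8183]
-21.5 25 [334.3519 168.4126]
-10.5 -25 [347.0984 228.7624]
-10.5 25 [348.5972 168.465 ]
10.5 -25 [372.4572 228.5476]
10.5 25 [375.4351 168.6734]
21.5 -25 [385.4949 228.3812]
21.5 25 [389.202  168.8362]
42.5 -25 [409.7328 227.9699]
42.5 25 [414.7155 169.2391]
```

View pics/c_w5.png

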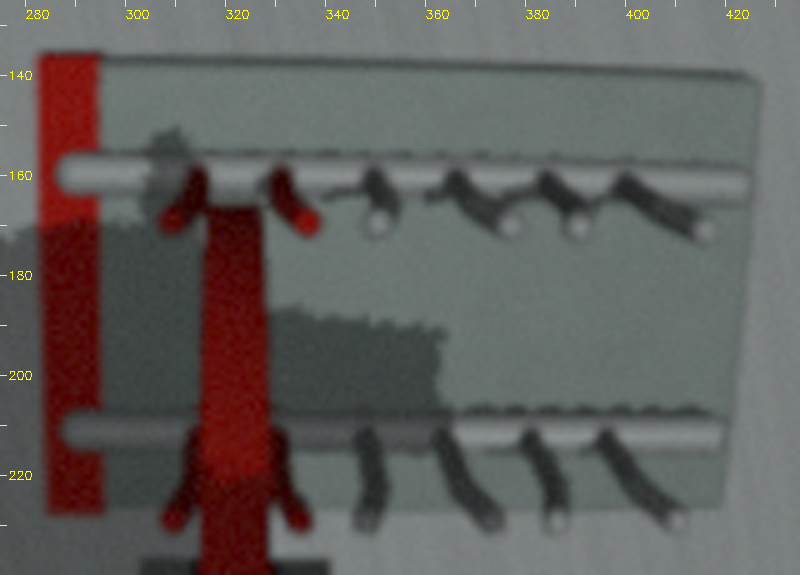

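View pics/c_w5o.png

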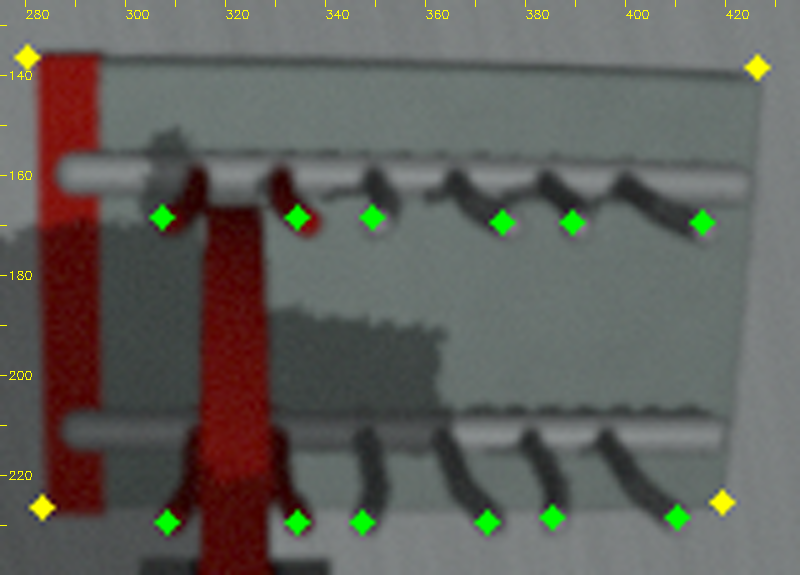

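The cover hangs at column 321.5 and the red tine tops are at (309,169) and (335,169), so it is centred to within about 1 mm. Lowering it now.

Call:
{"name": "drive_tool", "arguments": {"targets": [[[0,0,0],[0.001,-0.0008,0.04],0.0],[[0,0,0],[0.001,-0.0008,0.065],0.0],[[0,0,0],[0.001,-0.0008,0.08],0.0],[[0,0,0],[0.001,-0.0008,0.088],0.0],[[0,0,0],[0.001,-0.0008,0.091],0.0],[[0,0,0],[0.001,-0.0008,0.093],0.0],[[0,0,0],[0.001,-0.0008,0.093],0.0]]}}

```text
t: 10.1
position: [0.46, 0.2345, 0.0683]
tcp_rot: [3.14, 0.001, 1.301]
wrist_force: [-3.1, -2.4, 9.1]
width: 0.0052
```

Run:
```python
from h import *
p,R,o=pose(); print(p,o["tcp_rot"],o["t"],o["width"],o["wrist_force"])
show(*rackpose(-.0315,.0668))
im=snapshot("side"); cv2.imwrite("pics/side3.png",im[:,:,::-1]); crop(cv2.imread("pics/side3.png"),290,400,220,310,7,"pics/c_d3.png")
```

```text
[0.46   0.2345 0.0683] [3.1404 0.0006 1.3006] 10.1 0.005178440104743772 [-3.0502 -2.4182  9.1215]
turn [ 0.001  0.001 -0.001] shift [-0.0001 -0.0007  0.0015]
```

View pics/c_d3.png

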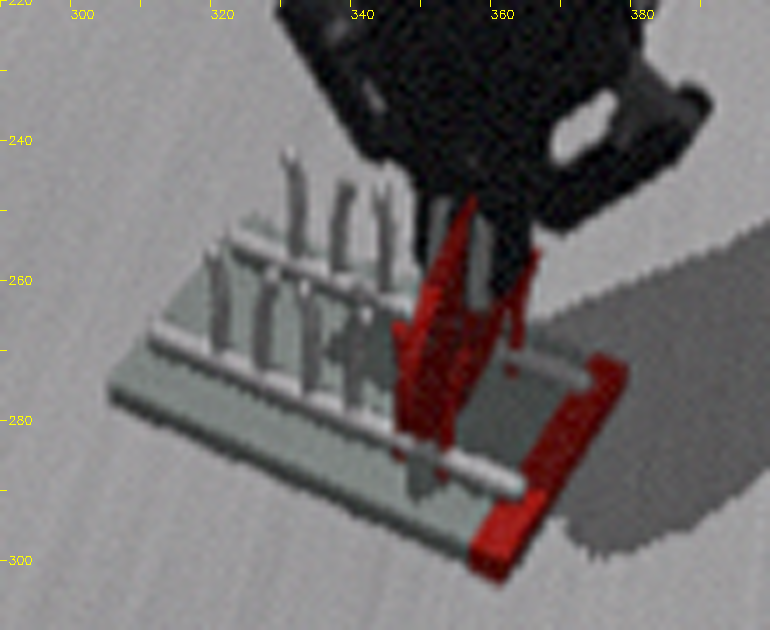

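Red cover is between its tines and seated on the rails (9 N up). Releasing and rising.

Call:
{"name": "drive_tool", "arguments": {"targets": [[[0,0,0],[0,0,0],0.026],[[0,0,0],[0,0,0],0.026],[[0,0,0],[0,0,0],0.026],[[0,0,0],[0,0,-0.04],0.026],[[0,0,0],[0,0,-0.09],0.026],[[0,0,0],[0,0,-0.13],0.026],[[0,0,0],[0,0,-0.13],0.026]]}}

```text
t: 11.02
position: [0.4618, 0.236, 0.2015]
tcp_rot: [3.135, -0.004, 1.3]
wrist_force: [0.5, -0.5, -0.2]
width: 0.026
```

Run:
```python
from h import *
p,R,o=pose(); print(p,o["tcp_rot"],o["t"],o["width"],o["wrist_force"])
im=wsnap("pics/w6.png")
for b in (.09,): P,R=grasp(-.051,back=b); print(P); show(P,R)
crop(cv2.imread("pics/w6.png"),240,440,120,270,4,"pics/c_w6.png")
```

```text
[0.4618 0.236  0.2015] [ 3.1347 -0.0038  1.3003] 11.025 0.025995134209505284 [ 0.4709 -0.4832 -0.1769]
[ 0.5533 -0.1727  0.1767]
turn [-0.465  0.035 -0.148] shift [-0.3681  0.1982  0.0231]
```

View pics/c_w6.png

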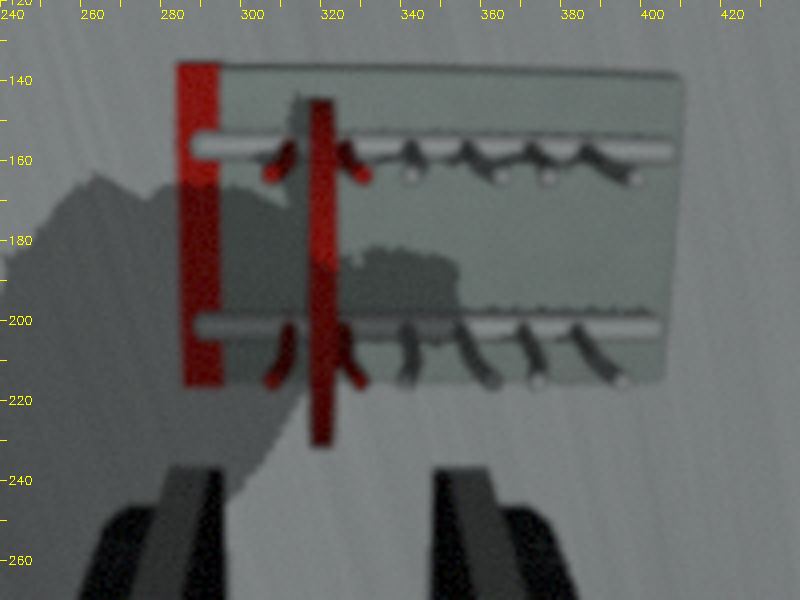

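The red cover stands squarely in the red-tine gap (cols 316–322). Now the bare one.

Call:
{"name": "drive_tool", "arguments": {"targets": [[[-0.1,0,-0.04],[-0.055,0.03,-0.01],0.028],[[-0.2,0.01,-0.08],[-0.11,0.06,-0.02],0.028],[[-0.3,0.02,-0.12],[-0.165,0.09,-0.02],0.028],[[-0.4,0.03,-0.148],[-0.22,0.12,-0.02],0.028],[[-0.465,0.035,-0.148],[-0.275,0.15,-0.01],0.028],[[-0.465,0.035,-0.148],[-0.33,0.18,0.01],0.028],[[-0.465,0.035,-0.148],[-0.368,0.198,0.023],0.028],[[-0.465,0.035,-0.148],[-0.368,0.198,0.023],0.028],[[-0.465,0.035,-0.148],[-0.368,0.198,0.023],0.028]]}}

```text
t: 12.2
position: [0.5522, -0.1716, 0.1752]
tcp_rot: [2.675, -0.001, 1.452]
wrist_force: [-0.3, -0.5, -0.2]
width: 0.0282
```

Run:
```python
from h import *
im=wsnap("pics/w7.png"); p,R,o=pose(); print(p,o["tcp_rot"],o["t"])
P,R=grasp(-.051,up=.0075); show(P,R)
d=np.load("pics/w7.npz"); a=np.linspace(0,2*np.pi,90)
for y in (-.047,-.051,-.055):
    pts=[grasp(y+.042*np.cos(t),up=.042*np.sin(t))[0] for t in a]
    u=wproj(np.array(pts),d["p"],d["R"]); print(y,u.min(0),u.max(0))
crop(cv2.imread("pics/w7.png"),240,400,120,270,4,"pics/c_w7.png")
```

```text
[ 0.5527 -0.1709  0.1759] [ 2.6736 -0.001   1.4531] 12.25
turn [-0.002 -0.002  0.002] shift [-0.0019  0.0013  0.0895]
-0.047 [324.5104 142.3838] [325.27   247.6506]
-0.051 [324.5008 147.3798] [325.2534 252.1849]
-0.055 [324.491  152.3555] [325.2366 256.6537]
```

View pics/c_w7.png

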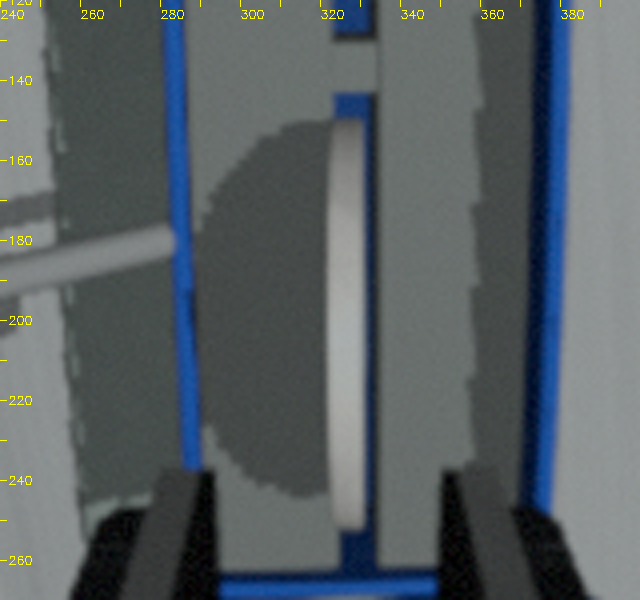

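The bare cover spans rows 149–252 at column 324, matching the prediction.

Call:
{"name": "drive_tool", "arguments": {"targets": [[[0,0,0],[-0.002,0.0005,0.03],0.028],[[0,0,0],[-0.002,0.0005,0.06],0.028],[[0,0,0],[-0.002,0.0005,0.09],0.028],[[0,0,0],[-0.002,0.0005,0.09],0.028],[[0,0,0],[-0.002,0.0005,0.09],0.0],[[0,0,0],[-0.002,0.0005,0.09],0.0],[[0,0,0],[-0.002,0.0005,0.09],0.0]], "newtons": 40}}

```text
t: 13.12
position: [0.5948, -0.1775, 0.0979]
tcp_rot: [2.669, -0.0, 1.454]
wrist_force: [1.5, 1.0, 2.3]
width: 0.0052
```

Run:
```python
from h import *
p,R,o=pose(); print(p,o["tcp_rot"],o["t"],o["width"],o["wrist_force"])
P,Rg=grasp(-.0515,up=0); print("center in tool",R.inv().apply(P-p))
```

```text
[ 0.5948 -0.1775  0.0979] [ 2.6692 -0.0003  1.454 ] 13.125 0.005196078838851333 [1.545  0.987  2.3212]
center in tool [-0.0008 -0.0015  0.0081]
```

Call:
{"name": "drive_tool", "arguments": {"targets": [[[0,0,0],[0,0,-0.02],0.0],[[0,0,0],[0,0,-0.05],0.0],[[0,0,0],[0,0,-0.09],0.0],[[0,0,0],[0,-0.02,-0.12],0.0],[[0,0,0],[0,-0.02,-0.12],0.0]]}}

```text
t: 13.75
position: [0.5205, -0.1699, 0.1963]
tcp_rot: [2.67, 0.002, 1.452]
wrist_force: [0.2, -1.0, -1.2]
width: 0.0049
```

Run:
```python
from h import *
p,R,o=pose(); print(p,o["tcp_rot"],o["t"],o["width"])
P,Rg=rackpose(.0325,.175);print(P);show(P,Rg)
im=wsnap("pics/w8.png")
d=np.load("pics/w8.npz"); a=np.linspace(0,2*np.pi,90)
pt=np.array([[.042*np.cos(t),0,.0078+.042*np.sin(t)] for t in a])@d["R"].T+d["p"]
u=wproj(pt,d["p"],d["R"]); print("cover ext",u.min(0),u.max(0))
```

```text
[ 0.5205 -0.1699  0.1963] [2.6699 0.0015 1.4515] 13.75 0.0049071513844198425
[0.521  0.2176 0.175 ]
turn [ 0.471 -0.034  0.147] shift [ 0.3848 -0.05   -0.0022]
cover ext [322.3665 167.0455] [322.8092 325.3573]
```

View pics/w8.png

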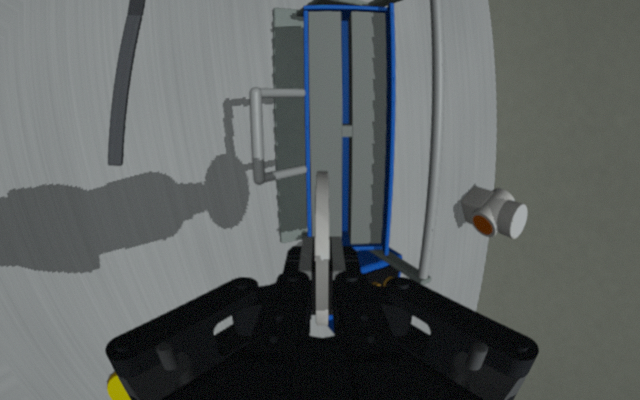

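Call:
{"name": "drive_tool", "arguments": {"targets": [[[0.12,0,0.035],[0.055,-0.005,-0.01],0.0],[[0.24,-0.015,0.07],[0.11,-0.01,-0.02],0.0],[[0.36,-0.025,0.11],[0.17,-0.02,-0.02],0.0],[[0.471,-0.034,0.147],[0.23,-0.03,-0.02],0.0],[[0.471,-0.034,0.147],[0.285,-0.04,-0.01],0.0],[[0.471,-0.034,0.147],[0.34,-0.05,-0.002],0.0],[[0.471,-0.034,0.147],[0.387,-0.05,-0.002],0.0],[[0.471,-0.034,0.147],[0.387,-0.05,-0.002],0.0],[[0.471,-0.034,0.147],[0.387,-0.05,-0.002],0.0]]}}

```text
t: 14.92
position: [0.5221, 0.2192, 0.1734]
tcp_rot: [-3.14, 0.001, 1.303]
wrist_force: [-0.6, -0.1, -1.9]
width: 0.0057
```

Run:
```python
from h import *
p,R,o=pose(); print(p,o["tcp_rot"],o["t"],o["width"])
show(*rackpose(.0325,.175)); im=wsnap("pics/w9.png")
d=np.load("pics/w9.npz")
for x in (21.5,42.5):
    for y in (-25,25):
      print(x,y,wproj(place(RACK,[[x/1e3,y/1e3,.067]]),d["p"],d["R"])[0])
crop(cv2.imread("pics/w9.png"),220,380,110,250,5,"pics/c_w9.png")
```

```text
[0.5221 0.2192 0.1734] [-3.1403  0.0012  1.3025] 14.925 0.0056849833261769026
turn [-0.001  0.001  0.   ] shift [-0.0019 -0.0006 -0.0016]
21.5 -25 [308.4915 224.9067]
21.5 25 [307.7356 167.738 ]
42.5 -25 [332.86   224.9164]
42.5 25 [333.4725 167.7317]
```

View pics/c_w9.png

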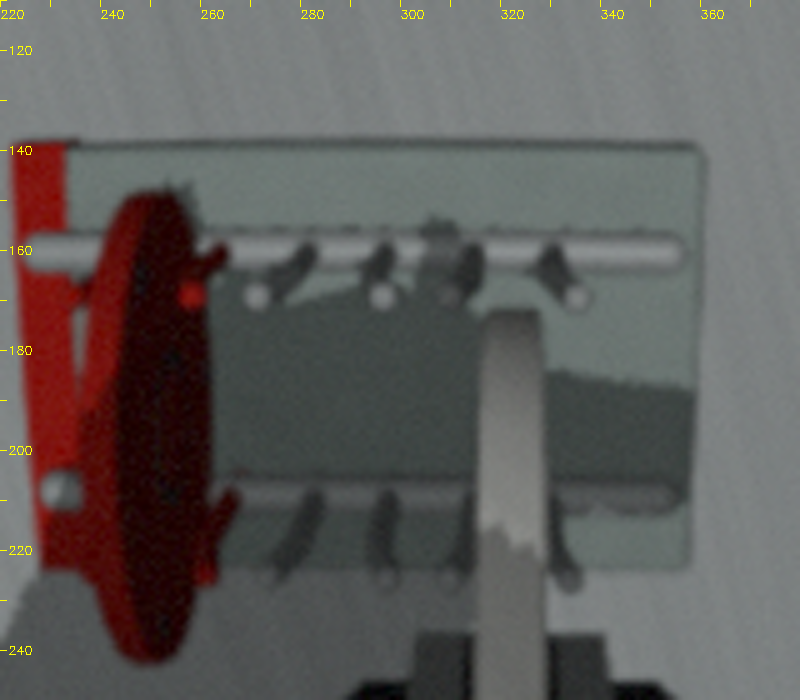

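Tine tops bracket column 321.9 and the cover sits at 321.5, so it is centred. Lowering it.

Call:
{"name": "drive_tool", "arguments": {"targets": [[[0,0,0],[0,0.0003,0.05],0.0],[[0,0,0],[0,0.0003,0.078],0.0],[[0,0,0],[0,0.0003,0.094],0.0],[[0,0,0],[0,0.0003,0.102],0.0],[[0,0,0],[0,0.0003,0.106],0.0],[[0,0,0],[0,0.0003,0.108],0.0],[[0,0,0],[0,0.0003,0.108],0.0]]}}

```text
t: 15.85
position: [0.5237, 0.2184, 0.0681]
tcp_rot: [3.14, 0.001, 1.301]
wrist_force: [-2.1, -1.9, 7.2]
width: 0.0054
```

Run:
```python
from h import *
p,R,o=pose(); print(p,o["tcp_rot"],o["t"],o["width"],o["wrist_force"])
show(*rackpose(.0325,.0668))
im=snapshot("side"); cv2.imwrite("pics/side4.png",im[:,:,::-1]); crop(cv2.imread("pics/side4.png"),290,400,220,310,7,"pics/c_d4.png")
```

```text
[0.5237 0.2184 0.0681] [3.1397 0.0011 1.3006] 15.85 0.005358638820341716 [-2.1481 -1.9486  7.1505]
turn [ 0.002  0.001 -0.001] shift [-0.0015 -0.0023  0.0013]
```

View pics/c_d4.png

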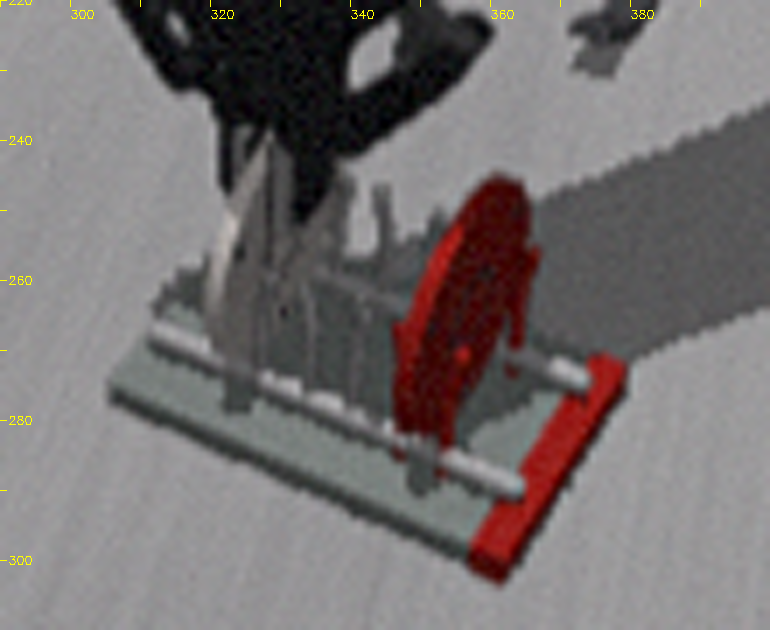

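Both covers now stand in their gaps, and 7 N upward confirms contact with the rails. Releasing and rising.

Call:
{"name": "drive_tool", "arguments": {"targets": [[[0,0,0],[0,0,0],0.026],[[0,0,0],[0,0,0],0.026],[[0,0,0],[0,0,0],0.026],[[0,0,0],[0,0,-0.04],0.026],[[0,0,0],[0,0,-0.09],0.026],[[0,0,0],[0,0,-0.14],0.026],[[0,0,0],[0,0,-0.14],0.026]]}}

```text
t: 16.77
position: [0.5259, 0.2205, 0.2125]
tcp_rot: [3.133, -0.004, 1.301]
wrist_force: [-1.1, -0.4, -0.8]
width: 0.026
```

Run:
```python
from h import *
p,R,o=pose(); print(p,o["tcp_rot"],o["t"],o["width"])
wsnap("pics/w10.png"); crop(cv2.imread("pics/w10.png"),230,390,120,250,5,"pics/c_w10.png")
# handle tipped
t=.47;c,s=np.cos(t),np.sin(t)
x,z=-.045*c-.08*s, .08*c-.045*s+.03
P=place(STAND,[[x,0,z]])[0]; print(P)
show([P[0],P[1],.19],toolR(STAND[2]))
```

```text
[0.5259 0.2205 0.2125] [ 3.1326 -0.0043  1.3006] 16.775 0.025969883954840314
[ 0.5242 -0.1179  0.0809]
turn [ 0.005 -0.001 -0.15 ] shift [-0.325   0.0897  0.02  ]
```

View pics/c_w10.png

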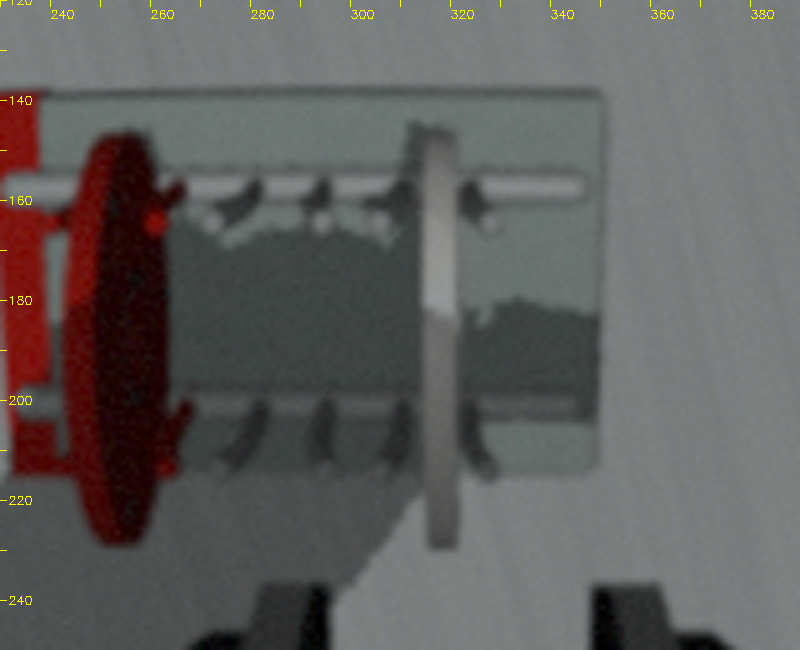

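Both covers stand well in their gaps. Back to the handle to shut the bin.

Call:
{"name": "drive_tool", "arguments": {"targets": [[[0,0,-0.05],[-0.055,0.015,0],0.028],[[0,0,-0.1],[-0.11,0.03,0],0.028],[[0,0,-0.15],[-0.165,0.045,0],0.028],[[0,0,-0.15],[-0.22,0.06,0],0.028],[[0,0,-0.15],[-0.275,0.075,0.01],0.028],[[0,0,-0.15],[-0.327,0.091,0.02],0.028],[[0,0,-0.15],[-0.327,0.091,0.02],0.028],[[0,0,-0.15],[-0.327,0.091,0.02],0.028]]}}

```text
t: 17.82
position: [0.5241, -0.1195, 0.1887]
tcp_rot: [3.139, -0.001, 1.451]
wrist_force: [0.1, 0.8, 0.0]
width: 0.028
```

Run:
```python
from h import *
p,R,o=pose(); print(p,o["tcp_rot"],o["t"],o["width"])
show([.5268,-.1205,.066],toolR(STAND[2]))
wsnap("pics/w11.png")
```

```text
[ 0.5241 -0.1195  0.1887] [ 3.1388 -0.0015  1.4506] 17.825 0.02796877495808693
turn [ 0.003 -0.001 -0.   ] shift [-0.0009  0.0025  0.1227]
```

View pics/w11.png

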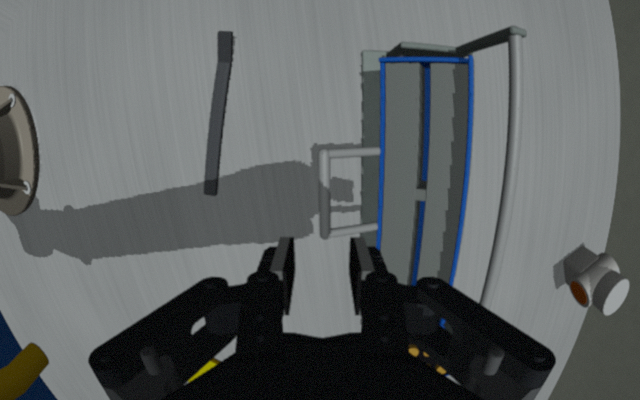

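Call:
{"name": "drive_tool", "arguments": {"targets": [[[0,0,0],[0,0.0025,0.05],0.026],[[0,0,0],[0,0.0025,0.1],0.026],[[0,0,0],[0,0.0025,0.122],0.026],[[0,0,0],[0,0.0025,0.122],0.026],[[0,0,0],[0,0.0025,0.122],0.0],[[0,0,0],[0,0.0025,0.122],0.0],[[0,0,0],[0,0.0025,0.122],0.0]], "newtons": 20}}

```text
t: 18.75
position: [0.527, -0.1174, 0.0682]
tcp_rot: [3.139, -0.002, 1.453]
wrist_force: [-4.5, 3.8, 3.2]
width: 0.0089
```

Call:
{"name": "drive_tool", "arguments": {"targets": [[[0,0,0],[0,0.004,-0.005],0.0],[[0,0,0],[0,0.01,-0.012],0.0],[[0,0,0],[0,0.0165,-0.0185],0.0],[[0,0,0],[0,0.0235,-0.024],0.0],[[0,0,0],[0,0.0315,-0.029],0.0],[[0,0,0],[0,0.036,-0.03],0.0],[[0,0,0],[0,0.038,-0.03],0.0],[[0,0,0],[0,0.038,-0.03],0.0]]}}

```text
t: 19.75
position: [0.558, -0.1207, 0.0989]
tcp_rot: [-3.128, -0.0, 1.453]
wrist_force: [-20.4, 3.8, 16.1]
width: 0.009
```

Call:
{"name": "drive_tool", "arguments": {"targets": [[[0,0,0],[0,0,0],0.026],[[0,0,0],[0,0,0],0.026],[[0,0,0],[0,0,0],0.026],[[0,0,0],[0,-0.001,-0.04],0.026],[[0,0,0],[0,-0.01,-0.09],0.026],[[0,0,0],[0,-0.06,-0.14],0.026],[[0,0,0],[-0.05,-0.08,-0.16],0.026],[[0,0,0],[-0.1,-0.08,-0.16],0.026],[[0,0,0],[-0.1,-0.08,-0.16],0.026]]}}

```text
t: 20.88
position: [0.4679, -0.2164, 0.2605]
tcp_rot: [-3.13, 0.002, 1.444]
wrist_force: [-0.8, 0.3, -0.1]
width: 0.0261
```

Run:
```python
from h import *
p,R,o=pose(); print(p,o["t"],o["width"],o["wrist_force"])
for c in ["scene","side"]:
    im=snapshot(c); cv2.imwrite(f"pics/{c}5.png",im[:,:,::-1])
    for q in ["red_cover","bare_cover","velocity_stack","throttle_tube","pry_bar"]: print(c,q,[(np.round(d["xyz"],3),round(d["conf"],2)) for d in find_in(c,q)][:1])
a,b=cv2.imread("pics/scene0.png"),cv2.imread("pics/scene5.png")
crop(b,110,310,205,345,4,"pics/c_s5.png")
crop(cv2.imread("pics/side5.png"),270,400,110,310,4,"pics/c_d5.png")
# handle/rail overlay check: bin shut model 
for P in [[-.045,-.035,.11],[-.045,.035,.11]]: print(proj("scene",place(STAND,[P])),proj("side",place(STAND,[P])))
```

```text
[ 0.4679 -0.2164  0.2605] 20.875 0.026110246062419292 [-0.8013  0.2604 -0.0557]
scene red_cover [(array([0.464, 0.231, 0.075]), 0.81)]
scene bare_cover [(array([0.526, 0.216, 0.063]), 0.61)]
scene velocity_stack [(array([0.716, 0.184, 0.041]), 0.73)]
scene throttle_tube [(array([0.661, 0.368, 0.044]), 0.95)]
scene pry_bar [(array([ 0.425, -0.038,  0.005]), 0.63)]
side red_cover [(array([0.458, 0.245, 0.073]), 0.56)]
side bare_cover [(array([0.521, 0.219, 0.073]), 0.81)]
side velocity_stack [(array([0.728, 0.173, 0.039]), 0.82)]
side throttle_tube [(array([0.647, 0.388, 0.042]), 0.6)]
side pry_bar [(array([ 0.42 , -0.035,  0.005]), 0.68)]
[[190.116  224.9635]] [[349.0197 151.0313]]
[[227.6153 217.5549]] [[341.2648 162.5223]]
```

View pics/c_s5.png

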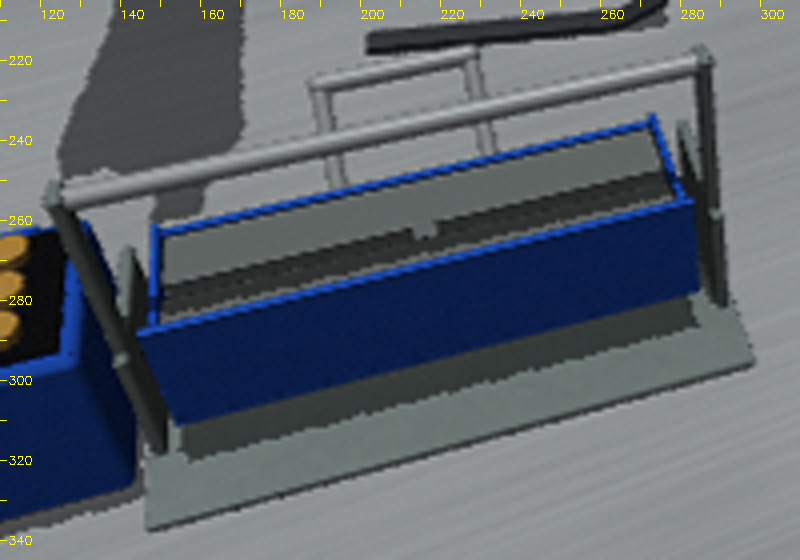

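View pics/c_d5.png

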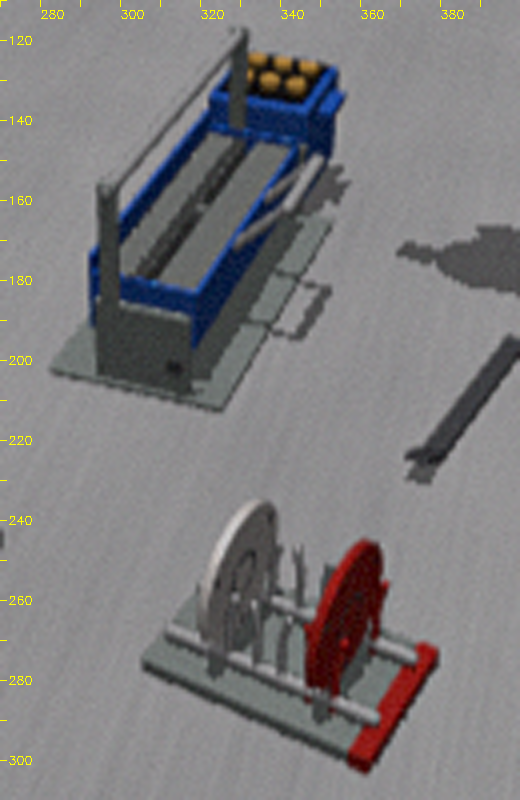

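View pics/scene5.png

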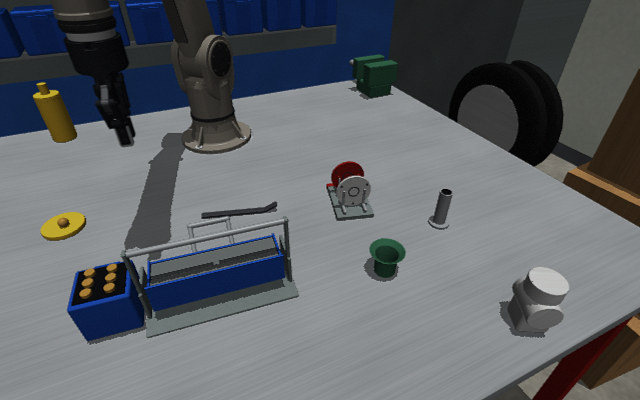

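The bin's corners match the shut picture exactly: (139,288), (284,255), (273,235). Last check: the covers' outlines against the fully seated model.

Run:
```python
from h import *
a=np.linspace(0,2*np.pi,180)
for cam in("scene","side"):
  im=cv2.imread(f"pics/{cam}5.png")
  x0,y0,x1,y1=(320,150,385,230) if cam=="scene" else (295,225,390,310)
  k=7; o=cv2.resize(im[y0:y1,x0:x1],None,fx=k,fy=k,interpolation=cv2.INTER_CUBIC)
  for gx,col in((-.032,(0,255,255)),(.032,(0,255,0))):
    for s in(-.003,.003):
      u=proj(cam,place(RACK,[[gx+.0006+s,.042*np.cos(t),.059+.042*np.sin(t)] for t in a]))
      for v in u: cv2.circle(o,(int((v[0]-x0+.5)*k),int((v[1]-y0+.5)*k)),1,col,-1)
  cv2.imwrite(f"pics/f_{cam}.png",o)
```

```text
(no output)
```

View pics/f_side.png

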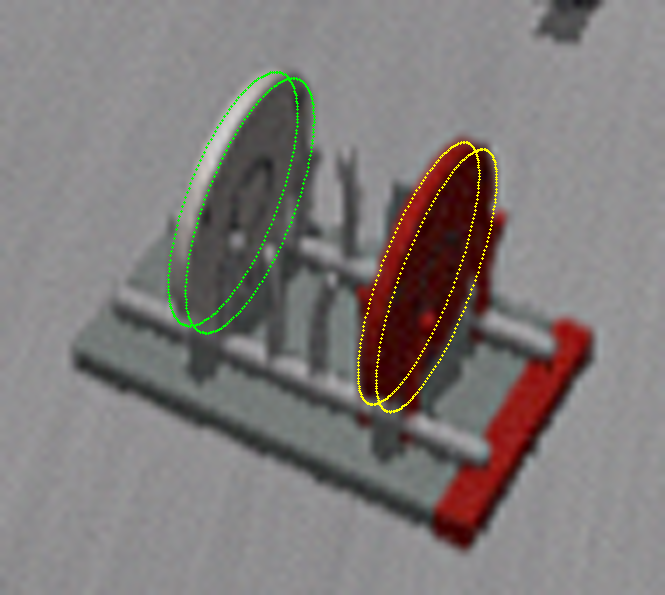

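View pics/f_scene.png

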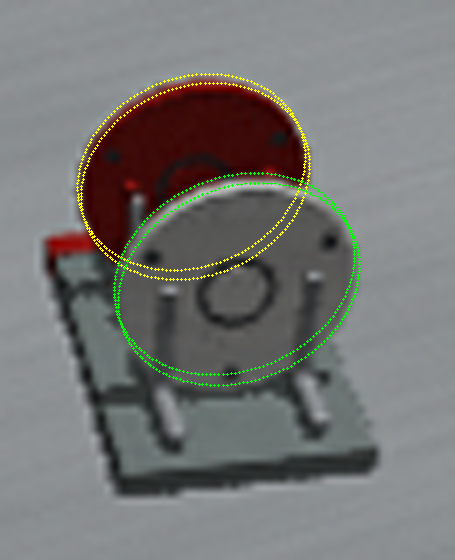

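Both outlines match the fully seated model to within about 1 px. Handing in.

```bash
python3 -c "
from bench import robot
print(robot.get_obs()['t'],robot.hand_in())"
```

```text
the job is handed in; nothing more can be done
21.475 None
```

The job is done and handed in at about 21.5 s of the 72 s allowed; no verdict was given.

- **Bin:** I tipped it by the handle until it met its stop (about 19 N). After moving the covers I swung it back until it met the shut stop (about 20 N). In the last pictures its corners sit at the same pixels as at the start, and it is empty.
- **Covers:** The red cover stands in the red-tine gap and the bare aluminium one in the gap at the opposite end. Each showed 7–9 N of upward contact force when seated. Their outlines match the fully-down model to about 1 px (2–3 mm) in both fixed cameras.
- **Bystanders and gripper:** The velocity stack, throttle tube and pry bar were found within about 4 mm of where they started, which is the network's own error. The gripper is open and clear of everything.

No check failed. The fitted rack position was about 0.5–1 mm off in the wrist camera, so I corrected for that before lowering each cover.

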